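# Find the stamped archive box and push it to the outgoing line

### The job

Two closed board archive boxes stand on the table, alike from outside, and one of them has a ring stamped on its underside. Without gripping or picking anything up, push both boxes over backwards with the fingers, so that each lies on its back with its underside towards you, and see which is stamped; then push that one away along the table until its lid is square up against the wooden batten. Leave the other box lying where it fell, clear of the batten, and do not disturb the loose things round about.

Things in the scene. Friction and masses are not known exactly. Their poses are not given: they have to be found in the camera images.
- stamped_box: Stamped: closed brown board box with metal corners, 56 mm deep (x) x 105 wide (y) x 95 high (z), 0.17-0.35 kg; lid skirt (top 28 mm) 1.5 mm proud. Origin: centre of the underside; z up through the lid, x out of the back, away from the robot. Pushed gently 75-90 mm up its front it tips over its rear edge, falling on its back past 30 degrees (z then level, x down). Black 42 mm ring beneath.
- plain_box: Unstamped: closed brown board box with metal corners, 56 mm deep (x) x 105 wide (y) x 95 high (z), 0.17-0.35 kg; lid skirt (top 28 mm) 1.5 mm proud. Origin: centre of the underside; z up through the lid, x out of the back, away from the robot. Pushed gently 75-90 mm up its front it tips over its rear edge, falling on its back past 30 degrees (z then level, x down). Blank beneath.
- batten: The outgoing line: a low light-wood batten fixed to the table beyond the boxes, 520 mm long (y), 20 mm thick (x), 25 mm high, with three brass screw heads. Origin at the centre of its underside; x away from the robot, y along its length; the face towards the robot is 10 mm in front of the origin.
- stamped_box_centre (a point): Centre of the stamped box: 47.5 mm above the table when it stands, 28 mm when it lies on its back.
- stamped_box_lid_l (a point): Point on the flat top of the lid of the stamped box, near its left end: at +50 mm along the box's y, 95 mm from the underside, midway front to back.
- stamped_box_lid_r (a point): Point on the flat top of the lid of the stamped box, near its right end: at -50 mm along the box's y, 95 mm from the underside, midway front to back.
- plain_box_centre (a point): Centre of the unstamped box: 47.5 mm above the table when it stands, 28 mm when it lies on its back.
- plain_box_lid_l (a point): Point on the flat top of the lid of the unstamped box, near its left end: at +50 mm along the box's y, 95 mm from the underside, midway front to back.
- plain_box_lid_r (a point): Point on the flat top of the lid of the unstamped box, near its right end: at -50 mm along the box's y, 95 mm from the underside, midway front to back.
- weight: Bystander: green felt-covered weight, 56 mm long x 34 mm wide x 23 mm high, lying lengthwise away from the robot between the boxes; origin at the centre of its underside.
- loupe: Bystander: black loupe, 42 mm across and 42 mm high, standing between the boxes, nearer the robot; origin at the centre of its underside.
- water_bottle: Bystander: white bottle with a blue cap, 50 mm across and 102 mm high, to the left; origin at the centre of its underside.
Mind the look-alikes: they are no part of the job. Leave any blue or orange look-alike of the plain_box alone.

How it is judged:
By the outcome, as a careful person would: the job done as asked, in the order asked, and still so for the second after the job is handed in, with the robot touching nothing.
It also fails if it takes over 54 s, if anything falls off the work surface, if the arm or the gripper's body presses on something with over 40 N, if the wrist force passes 120 N, or if a joint passes its speed limit or range.

### The arm

A 7-joint arm with a two-finger parallel gripper is mounted at the origin on a cart in front of the work surface, level with it; the furniture and walls round the work are solid. World frame = base frame: x ahead of the robot, y to its left, z up, the work surface at z = 0. Lengths are in m, angles in rad, forces in N, time in s.
With the tool pointing down it reaches from about 0.425 to 0.875 m from the base axis. Payload 4.7 kg.
Tool frame: the origin (TCP) lies between the finger pads; the fingertips stand 14 mm ahead of it and the grasp point (between the pads) lies 5 mm behind it; z points along the fingers, y is the line along which they close (so a half turn about z gives the same grasp; the last joint's range is limited). The gripper opens to 87 mm and grips with 3 to 60 N. Pads are 19 mm wide; open, the fingers measure 117 mm over their backs; the gripper's body (75 mm by 190 mm) begins 51 mm behind the grasp point.
Start: joints at [0.014, 0.321, -0.07, 1.45, 0.023, 1.371, -0.057], TCP at [0.65, -0, 0.208] pointing down, gripper open.
Joint ranges: [-2.86, 2.86], [-0.3, 2.09], [-1.38, 1.24], [0.06, 2.45], [-1.56, 4.7], [0.09, 2.05], [-2.69, 2.69]. Speed limits (rad/s): [2.57, 2.57, 3.14, 3.14, 3.14, 3.14, 3.14].

### API

Orientations are given as a rotation vector (axis times angle).
In Python, from bench import ctrl gives the robot as it stands.
- The arm moves only by the shell command python3 -m inch 'ROWS' [OPENING] [FORCE]. ROWS is JSON, a list of rows, each a list of 6 numbers: the shift along the world's x, y, z in mm, then the turn, a rotation vector about the world's x, y, z in degrees. In form: [[tx, ty, tz, rx, ry, rz], ...]. A call has 1 to 20 rows; each row is the pose to reach, as a shift and turn from the pose commanded when the call began; what a row does not reach only later rows make up. A row lasts 1/8 s, in which the tool goes at most 62.5 mm and 10.7 degrees, less where a joint would pass 70% of its speed; a pose out of reach is approached as far as the arm can. A call with a gripper value outside its range is refused whole. OPENING is the finger opening in mm, from 0 to 87, set as the call begins (- or left out, the last holds). The fingers move at their own pace and stop on an object; FORCE is the grip in N (left out, the last holds). Time passes only in rows, so rows that repeat a pose let the fingers close. It gives the time, the measured TCP pose, the force, the opening and the grip force at its end, in the units of the state.
- ctrl.get_state(): the state, without advancing time (a new reading comes with each control period).
- ctrl.get_image(name): name is "scene" or "side" or "wrist"; returns (picture, depth): 420x560x3 uint8, red, green, blue; 420x560 float32, m along the optical axis (not along the pixel's ray), 0 where there is no reading.
- ctrl.camera_params(name): a dict with "mtx" (3x3 intrinsics, pixels), "dist_coeffs" ([k1, k2, p1, p2, k3] as OpenCV has them; the pictures are not rectified), "T" (4x4, takes a point from camera to world coordinates). Camera axes: x right, y down, z forward; pixel columns grow to the right and rows downward; lengths in m; the calibration is good to about 2 mm. A picture is of the moment at which its call begins: read the wrist's pose just before it. camera_params takes no time and is no camera call; for the wrist camera it gives the pose at the moment of the call.
- ctrl.close_job(): hands the job in; it is judged then, once.
The state is a dict: "time": time; "joint_positions": joint angles; "qd": joint speeds; "joint_torque": joint torques, N m; "position": TCP position; "tool_rot": TCP orientation; "ft_force": force on the tool from outside, world axes, zero at the start; "torque": the same for the moment, N m; "grip_width": opening from 0.0 (shut) to 1.0 (fully open); "grip_force": force on a finger pad.
Only numpy, scipy, OpenCV 4.12 (cv2) and the standard library are available. Lean on these libraries where they do the work, as an engineer would, in place of code of your own. Each camera call takes 0.05 s, during which the arm holds its last target. There are 200 camera calls.

## Working session

There is one attempt and no reset: what is moved stays moved. The work goes in short steps, Python scripts to look and compute and a shell command to move; the robot and the scene stay as the last step left them, time stands still between calls to the robot, and variables do not carry over. Pictures are saved under pics/ and viewed, at most 10 in all, crops included, and the job is handed in when it is done.

```bash
mkdir -p pics
cat > h.py <<'E'
import numpy as np, cv2
from bench import ctrl
def ray(name,u,v,P=None):
    P=P or ctrl.camera_params(name)
    T=np.array(P["T"]);p=cv2.undistortPoints(np.array([[[u,v]]],float),np.array(P["mtx"]),np.array(P["dist_coeffs"]))[0,0]
    return T[:3,3],T[:3,:3]@np.array([p[0],p[1],1])
def onz(name,u,v,z):
    o,d=ray(name,u,v);return (o+d*(z-o[2])/d[2]).round(4)
def cloud(name,dep):
    P=ctrl.camera_params(name);T=np.array(P["T"]);h,w=dep.shape
    uv=np.stack(np.meshgrid(np.arange(w),np.arange(h)),-1).reshape(-1,1,2).astype(float)
    p=cv2.undistortPoints(uv,np.array(P["mtx"]),np.array(P["dist_coeffs"]))[:,0]
    X=np.c_[p,np.ones(len(p))]*dep.reshape(-1,1)
    return (X@T[:3,:3].T+T[:3,3]).reshape(h,w,3)
E
python3 - <<'E'
from h import *
a,d=ctrl.get_image("scene");b,e=ctrl.get_image("side")
np.savez("s0.npz",a=a,d=d,b=b,e=e)
cv2.imwrite("pics/a.png",a[...,::-1]);cv2.imwrite("pics/b.png",b[...,::-1])
for n in("scene","side"):print(n,np.array(ctrl.camera_params(n)["T"]).round(2))
s=ctrl.get_state();print(s["position"],s["tool_rot"],s["time"])
E
```

```text
scene [[-0.95  0.14 -0.29  0.86]
 [ 0.32  0.47 -0.83  0.85]
 [ 0.02 -0.87 -0.49  0.55]
 [ 0.    0.    0.    1.  ]]
side [[ 0.98 -0.13  0.16  0.38]
 [-0.2  -0.56  0.8  -0.92]
 [-0.01 -0.82 -0.58  0.8 ]
 [ 0.    0.    0.    1.  ]]
[ 6.49480699e-01 -4.61184918e-05  2.07104809e-01] [-2.22060323e+00 -2.22070501e+00  1.99122955e-03] 0.1
```

View pics/a.png

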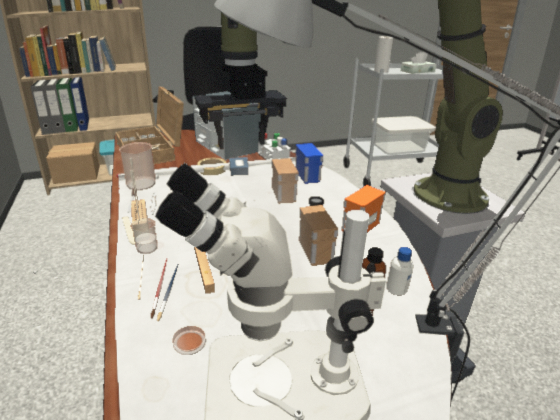

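View pics/b.png

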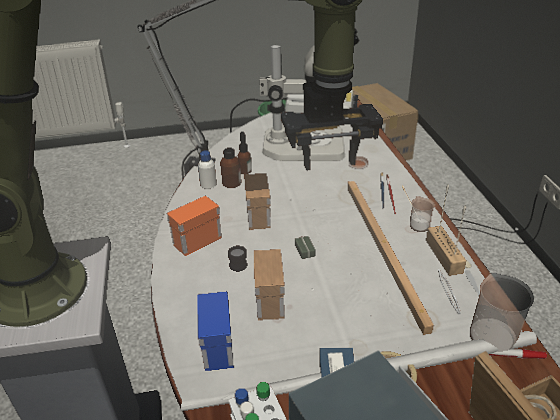

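Side view: brown boxes at (258,202) and (268,285), weight at (305,246), loupe at (237,258), batten from (352,185) to (430,328). The orange (193,225) and blue (215,330) look-alikes stand nearer the robot. The scene view is mostly occluded by the microscope.

Run:
```python
from h import *
s=np.load("s0.npz")
C=cloud("side",s["e"]);ok=s["e"]>0
def rep(n,m,box):
    x0,y0,x1,y1=box;k=np.zeros_like(ok);k[y0:y1,x0:x1]=1
    p=C[k&m&ok];
    if len(p)<5:print(n,len(p));return
    print(n,len(p),"mean",p.mean(0).round(3),"lo",np.percentile(p,2,0).round(3),"hi",np.percentile(p,98,0).round(3),"rect",[np.round(q,4) for q in cv2.minAreaRect(p[:,:2].astype(np.float32))])
z=C[...,2]
rep("far top",(z>.088)&(z<.102),(235,165,285,240));rep("near top",(z>.088)&(z<.102),(240,235,295,330))
rep("orange",(z>.05)&(z<.15),(160,190,225,260));rep("blue",(z>.05)&(z<.15),(190,285,240,375))
rep("weight",(z>.017)&(z<.03),(290,230,320,262));rep("loupe",(z>.036)&(z<.05),(225,240,250,275))
rep("batten",(z>.020)&(z<.032),(340,175,440,338))
rep("bottle",(z>.03),(195,145,217,190));rep("brown",(z>.03),(218,130,253,190))
for u,v in [(352,183),(430,330),(348,187),(425,332)]:print(onz("side",u,v,.025))
for u,v in [(247,175),(268,175),(270,187),(247,187),(255,250),(283,250),(284,266),(256,266)]:print(u,v,onz("side",u,v,.095))
cv2.imwrite("pics/c.png",cv2.resize(s["b"][150:350,140:440,::-1],(800,533),interpolation=cv2.INTER_CUBIC))
```

```text
far top 621 mean [0.516 0.145 0.095] lo [0.488 0.098 0.089] hi [0.544 0.202 0.098] rect [array([0.5165, 0.1514]), array([0.1107, 0.0563]), np.float64(84.8019)]
near top 1118 mean [ 0.491 -0.147  0.095] lo [ 0.462 -0.195  0.09 ] hi [ 0.52  -0.092  0.097] rect [array([ 0.4919, -0.1421]), array([0.1096, 0.0561]), np.float64(82.4062)]
orange 1479 mean [0.36  0.072 0.083] lo [0.305 0.038 0.052] hi [0.415 0.12  0.097] rect [array([0.359 , 0.0855]), array([0.1079, 0.0661]), np.float64(28.8177)]
blue 1898 mean [ 0.374 -0.257  0.089] lo [ 0.347 -0.295  0.053] hi [ 0.402 -0.193  0.097] rect [array([ 0.3745, -0.2427]), array([0.109 , 0.0565]), np.float64(86.325)]
weight 260 mean [ 0.598 -0.005  0.022] lo [ 0.582 -0.032  0.017] hi [0.615 0.024 0.025] rect [array([ 0.5987, -0.0021]), array([0.0339, 0.0604]), np.float64(4.9186)]
loupe 208 mean [ 0.443 -0.02   0.04 ] lo [ 0.425 -0.04   0.036] hi [0.462 0.001 0.044] rect [array([ 0.4438, -0.0173]), array([0.0453, 0.0392]), np.float64(82.03)]
batten 1585 mean [ 0.782 -0.076  0.025] lo [ 0.762 -0.292  0.02 ] hi [0.884 0.202 0.03 ] rect [array([ 0.8346, -0.0376]), array([0.5223, 0.1469]), np.float64(89.5802)]
bottle 497 mean [0.406 0.331 0.065] lo [0.385 0.302 0.033] hi [0.427 0.438 0.103] rect [array([0.4066, 0.3759]), array([0.0454, 0.155 ]), np.float64(0.0456)]
brown 961 mean [0.487 0.304 0.073] lo [0.446 0.147 0.032] hi [0.528 0.373 0.118] rect [array([0.4782, 0.2602]), array([0.2471, 0.0832]), np.float64(83.0917)]
[0.776  0.2101 0.025 ]
[ 0.7684 -0.3073  0.025 ]
[0.7601 0.1941 0.025 ]
[ 0.7572 -0.3097  0.025 ]
247 175 [0.5003 0.1992 0.095 ]
268 175 [0.5505 0.1876 0.095 ]
270 187 [0.5458 0.1339 0.095 ]
247 187 [0.4926 0.1461 0.095 ]
255 250 [ 0.475 -0.087  0.095]
283 250 [ 0.5302 -0.0992  0.095 ]
284 266 [ 0.5225 -0.147   0.095 ]
256 266 [ 0.4693 -0.1352  0.095 ]
```

View pics/c.png

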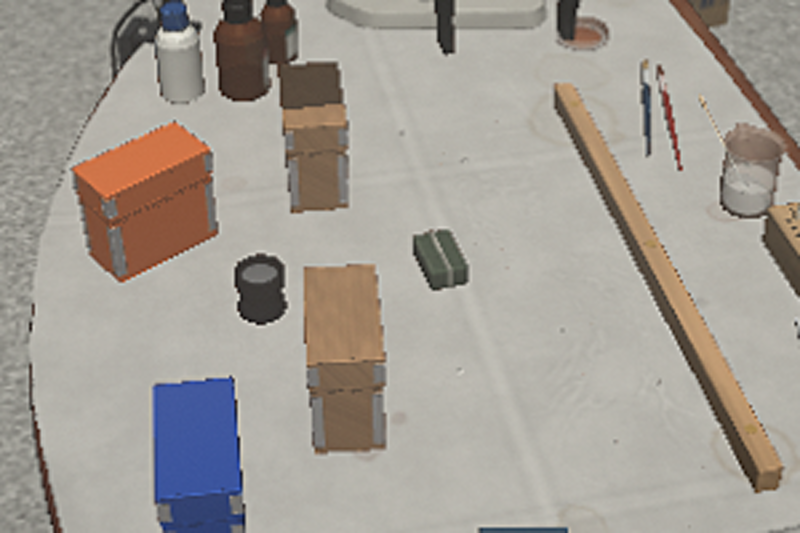

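Crop confirms: far (left) box top centre ≈(0.517, 0.151), yaw ≈ −5°; near (right) box ≈(0.492, −0.142), yaw ≈ −7.6°. The first move takes the tool in front of the right box, with the fingers along its width.

```bash
python3 -m inch '[[-208,-135,0,0,0,82.4],[-208,-135,0,0,0,82.4],[-208,-135,0,0,0,82.4],[-208,-135,0,0,0,82.4],[-208,-135,0,0,0,82.4],[-208,-135,0,0,0,82.4],[-208,-135,0,0,0,82.4],[-208,-135,0,0,0,82.4],[-208,-135,0,0,0,82.4],[-208,-135,0,0,0,82.4],[-208,-135,-50,0,0,82.4],[-208,-135,-90,0,0,82.4],[-208,-135,-112,0,0,82.4],[-208,-135,-112,0,0,82.4],[-208,-135,-112,0,0,82.4]]' 60
python3 - <<'E'
from h import *
b,_=ctrl.get_image("side");cv2.imwrite("pics/d.png",b[...,::-1])
E
```

```text
time: 1.98
position: [0.4428, -0.1352, 0.0972]
tool_rot: [0.209, 3.133, -0.0]
ft_force: [0.0, 0.9, 1.1]
grip_width: 0.689
grip_force: 0.0
```

View pics/d.png

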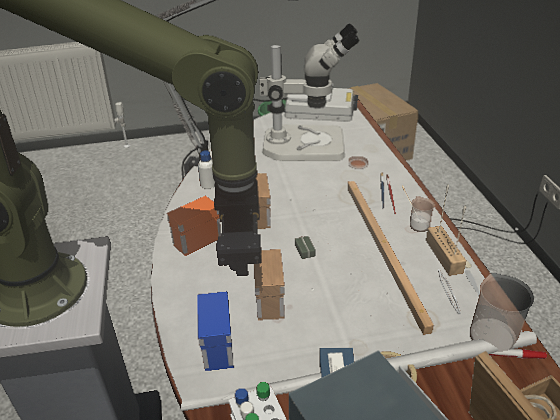

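The gripper is in place before the right box, clear of blue and loupe. Now push slowly.

```bash
python3 -m inch '[[5,-0.7,0,0,0,0],[10,-1.3,0,0,0,0],[14,-1.9,0,0,0,0],[18,-2.4,0,0,0,0],[22,-2.9,0,0,0,0],[26,-3.4,0,0,0,0],[30,-4,0,0,0,0],[34,-4.5,0,0,0,0],[38,-5,0,0,0,0],[42,-5.6,0,0,0,0]]'
python3 -m inch '[[4,-0.5,0,0,0,0],[8,-1,0,0,0,0],[11,-1.4,0,0,0,0],[14,-1.8,0,0,0,0],[17,-2.2,0,0,0,0],[17,-2.2,0,0,0,0],[17,-2.2,0,0,0,0],[17,-2.2,0,0,0,0]]'
python3 - <<'E'
from h import *
b,_=ctrl.get_image("side");cv2.imwrite("pics/e.png",cv2.resize(b[150:350,140:440,::-1],(800,533)))
E
```

```text
time: 3.28
position: [0.4843, -0.1407, 0.0961]
tool_rot: [0.208, 3.135, 0.0]
ft_force: [0.5, -0.0, -0.2]
grip_width: 0.692
grip_force: 0.0
time: 4.28
position: [0.5009, -0.1428, 0.0961]
tool_rot: [0.208, 3.135, 0.0]
ft_force: [-0.9, -0.3, 0.5]
grip_width: 0.686
grip_force: 0.0
```

View pics/e.png

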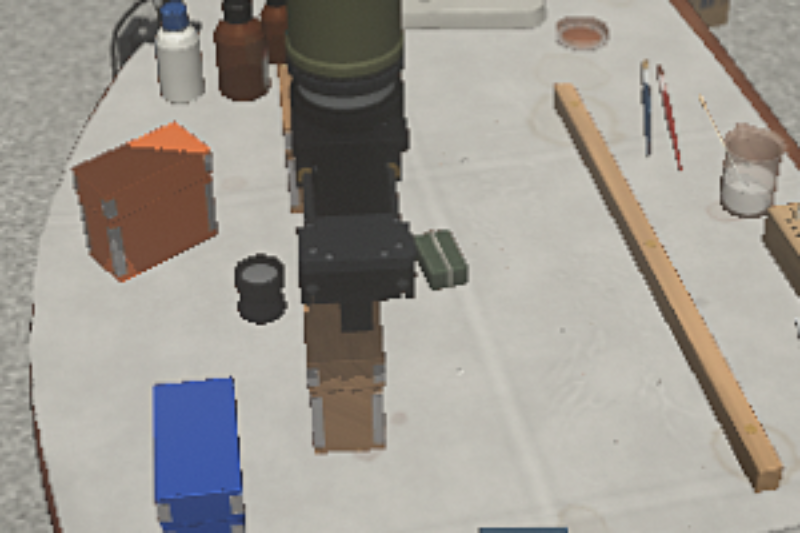

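Run:
```python
from h import *
b,e=ctrl.get_image("side");C=cloud("side",e)
for cu,cv in [(355,300),(355,320),(350,328),(325,310),(375,310),(320,345),(365,345),(340,250),(345,420),(345,370)]:
    u,v=int(140+cu*300/800),int(150+cv*200/533);print((cu,cv),b[v,u],C[v,u].round(3))
s=ctrl.get_state();print(s["position"],s["tool_rot"],s["ft_force"],s["joint_positions"])
w,_=ctrl.get_image("wrist");cv2.imwrite("pics/f.png",w[...,::-1])
```

```text
(355, 300) [53 53 50] [ 0.488 -0.229  0.183]
(355, 320) [49 48 47] [ 0.495 -0.183  0.122]
(350, 328) [50 50 49] [ 0.491 -0.182  0.114]
(325, 310) [92 79 65] [ 0.479 -0.137  0.095]
(375, 310) [92 77 62] [ 0.515 -0.144  0.094]
(320, 345) [94 80 66] [ 0.471 -0.173  0.095]
(365, 345) [94 80 66] [ 0.5   -0.181  0.096]
(340, 250) [62 62 61] [ 0.479 -0.228  0.225]
(345, 420) [123  99  78] [ 0.483 -0.19   0.034]
(345, 370) [99 83 68] [ 0.485 -0.191  0.086]
[ 0.50094669 -0.14283565  0.09611861] [2.08193028e-01 3.13460846e+00 1.05426000e-04] [ 0.10950234 -0.58687328 -0.00590089] [ 2.21268332e-01  1.35828405e-01  5.97254288e-03  1.90785079e+00
 -9.96913732e-04  1.09784985e+00  1.66579594e+00]
```

View pics/f.png

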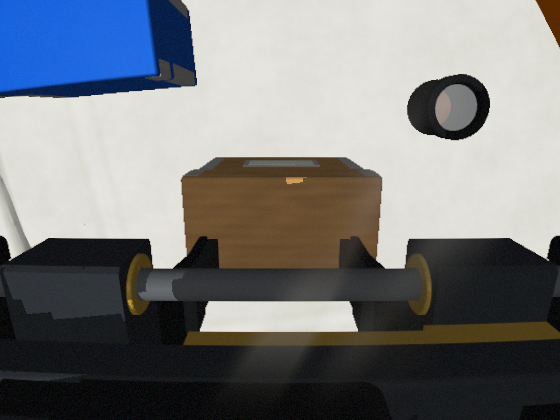

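The fingers passed above the lid: the side depth puts the visible fingertip at z≈0.114, and box is untouched. I'll check against the start image where the fingers hung free.

Run:
```python
from h import *
s=np.load("s0.npz");C=cloud("side",s["e"]);b=s["b"].astype(int)
m=(b.max(2)<80)&(s["e"]>0)
for u0,u1 in[(300,316),(340,362)]:
    k=np.zeros_like(m);k[140:176,u0:u1]=1;p=C[k&m];p=p[(p[:,2]>.1)]
    q=p[np.argsort(p[:,2])][:25];print(q.mean(0).round(3),p[:,2].min().round(3),q.min(0).round(3),q.max(0).round(3))
b,e=ctrl.get_image("side");C=cloud("side",e);k=np.zeros_like(m);k[255:280,255:295]=1
p=C[k&(b.max(2)<70)];p=p[p[:,2]>.09];q=p[np.argsort(p[:,2])][:15];print("now",q.round(3)[::3])
P=ctrl.camera_params("wrist");print(np.array(P["T"]).round(3))
w,d=ctrl.get_image("wrist");W=cloud("wrist",d)
for u,v in[(280,215),(280,165),(200,245),(195,300),(205,330),(355,245),(360,300),(250,320)]:print((u,v),w[v,u],W[v,u].round(3))
```

```text
[ 0.6   -0.007  0.227] 0.222 [ 0.597 -0.014  0.222] [0.605 0.01  0.232]
[ 0.695 -0.006  0.226] 0.223 [ 0.693 -0.014  0.223] [0.699 0.008 0.231]
now [[ 0.498 -0.162  0.092]
 [ 0.473 -0.123  0.094]
 [ 0.496 -0.164  0.095]
 [ 0.492 -0.179  0.111]
 [ 0.497 -0.181  0.112]]
[[ 0.132  0.958  0.256  0.432]
 [ 0.991 -0.128 -0.033 -0.134]
 [ 0.001  0.258 -0.966  0.272]
 [ 0.     0.     0.     1.   ]]
(280, 215) [108  81  48] [ 0.485 -0.14   0.093]
(280, 165) [101  99  99] [ 0.465 -0.137  0.048]
(200, 245) [12 16 15] [ 0.486 -0.177  0.121]
(195, 300) [44 45 46] [ 0.473 -0.159  0.197]
(205, 330) [229 229 223] [ 0.611 -0.224 -0.001]
(355, 245) [46 42 35] [ 0.495 -0.107  0.122]
(360, 300) [47 50 51] [ 0.478 -0.12   0.196]
(250, 320) [223 223 215] [ 0.605 -0.182  0.   ]
```

Calibrated fact: the tips actually sit about 14 mm above the reported TCP z (0.222 vs 0.207 at start, 0.111 vs 0.096 now). So I back off, go 28 mm lower and push again.

```bash
python3 -m inch '[[-30,4,3,0,0,0],[-62,8.2,3,0,0,0],[-63,8.3,0,0,0,0],[-63,8.3,-15,0,0,0],[-63,8.3,-28,0,0,0],[-63,8.3,-28,0,0,0]]'
python3 -m inch '[[5,-0.7,0,0,0,0],[10,-1.3,0,0,0,0],[14,-1.9,0,0,0,0],[18,-2.4,0,0,0,0],[22,-2.9,0,0,0,0],[26,-3.4,0,0,0,0],[30,-4,0,0,0,0],[34,-4.5,0,0,0,0]]'
python3 - <<'E'
from h import *
b,_=ctrl.get_image("side");cv2.imwrite("pics/g.png",cv2.resize(b[150:350,140:440,::-1],(800,533)))
E
```

```text
time: 5.28
position: [0.4371, -0.1342, 0.0662]
tool_rot: [-0.208, -3.131, -0.001]
ft_force: [-0.1, 0.5, 0.0]
grip_width: 0.688
grip_force: 0.0
time: 6.28
position: [0.4724, -0.1391, 0.0681]
tool_rot: [0.208, 3.134, 0.0]
ft_force: [-0.4, -0.4, 0.8]
grip_width: 0.69
grip_force: 0.4
```

View pics/g.png

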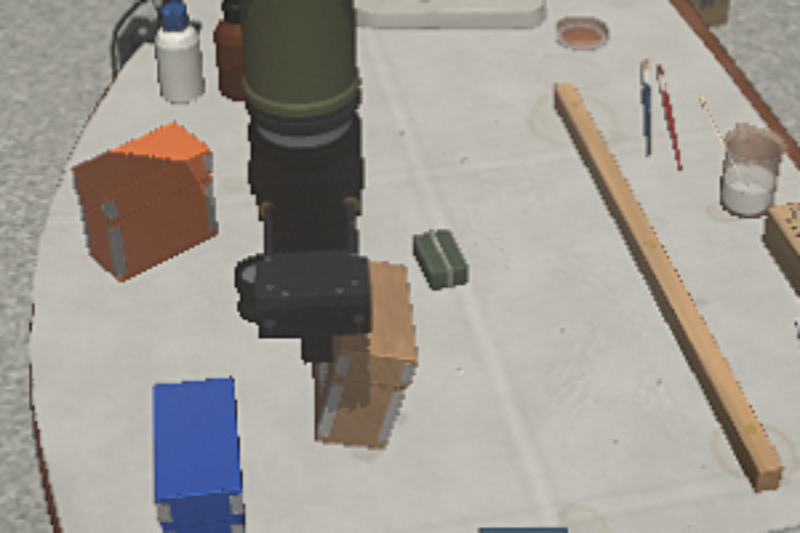

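The box is tipping cleanly about its rear edge (lid corner now at (413,360)). Continue until it falls.

```bash
python3 -m inch '[[3,-0.4,0,0,0,0],[6,-0.8,0,0,0,0],[9,-1.2,0,0,0,0],[12,-1.6,0,0,0,0],[15,-2,0,0,0,0],[18,-2.4,0,0,0,0],[21,-2.8,0,0,0,0],[24,-3.2,0,0,0,0],[24,-3.2,0,0,0,0],[24,-3.2,0,0,0,0],[24,-3.2,0,0,0,0],[0,0,20,0,0,0],[0,0,60,0,0,0],[0,0,100,0,0,0],[0,0,100,0,0,0]]'
python3 - <<'E'
from h import *
b,e=ctrl.get_image("side");cv2.imwrite("pics/i.png",cv2.resize(b[150:350,140:440,::-1],(800,533)))
np.savez("s1.npz",b=b,e=e)
C=cloud("side",e);z=C[...,2];k=(z>.046)&(z<.066)&(C[...,0]>.48)&(C[...,0]<.72)&(abs(C[...,1]+.15)<.08)&(e>0)
p=C[k];print(len(p),p.mean(0).round(3),cv2.minAreaRect(p[:,:2].astype(np.float32)))
E
```

```text
time: 8.2
position: [0.4744, -0.1396, 0.1717]
tool_rot: [0.208, 3.128, -0.002]
ft_force: [-0.3, 0.2, -0.5]
grip_width: 0.691
grip_force: 0.0
1841 [ 0.565 -0.157  0.054] ((0.5657101273536682, -0.15126605331897736), (0.11026366055011749, 0.09521293640136719), 82.2032241821289)
```

View pics/i.png

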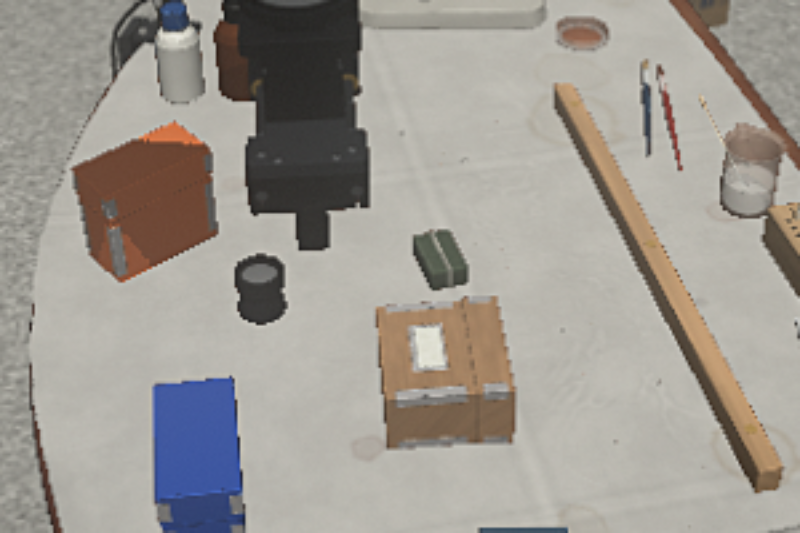

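Right box lies on its back at about (0.566, −0.151), yaw −7.8°; weight and loupe untouched. Now the left box.

```bash
python3 -m inch '[[-8,60,0,0,0,2.4],[-8,120,0,0,0,2.4],[-8,180,0,0,0,2.4],[-8,240,0,0,0,2.4],[-8,296,0,0,0,2.4],[-8,296,0,0,0,2.4],[-8,296,0,0,0,2.4],[-8,296,-40,0,0,2.4],[-8,296,-80,0,0,2.4],[-8,296,-104,0,0,2.4],[-8,296,-104,0,0,2.4]]'
python3 -m inch '[[5,-0.5,0,0,0,0],[10,-0.9,0,0,0,0],[14,-1.3,0,0,0,0],[18,-1.6,0,0,0,0],[22,-2,0,0,0,0],[26,-2.4,0,0,0,0],[30,-2.7,0,0,0,0],[34,-3.1,0,0,0,0],[37,-3.4,0,0,0,0],[40,-3.6,0,0,0,0],[43,-3.9,0,0,0,0],[46,-4.2,0,0,0,0],[49,-4.5,0,0,0,0],[52,-4.7,0,0,0,0],[55,-5,0,0,0,0],[58,-5.3,0,0,0,0],[58,-5.3,0,0,0,0],[58,-5.3,0,0,0,0],[58,-5.3,0,0,0,0]]'
python3 -m inch '[[-20,2,20,0,0,0],[-20,2,60,0,0,0],[-20,2,120,0,0,0],[-20,2,120,0,0,0]]'
python3 - <<'E'
from h import *
b,e=ctrl.get_image("side");w,d=ctrl.get_image("wrist");a,_=ctrl.get_image("scene")
np.savez("s2.npz",b=b,e=e,w=w,d=d,a=a)
C=cloud("side",e);z=C[...,2]
for y in(-.15,.15):
    k=(z>.046)&(z<.066)&(C[...,0]>.48)&(C[...,0]<.72)&(abs(C[...,1]-y)<.08)&(e>0)
    p=C[k];print(len(p),p.mean(0).round(3),cv2.minAreaRect(p[:,:2].astype(np.float32)) if len(p)>5 else 0)
# batten near edge
k=(z>.019)&(z<.031)&(e>0)&(C[...,0]>.7)&(C[...,0]<.83)&(C[...,1]>-.31)&(C[...,1]<.22)
q=C[k];Y=np.arange(-.29,.2,.02);E=[(y,np.percentile(q[abs(q[:,1]-y)<.01][:,0],4),np.percentile(q[abs(q[:,1]-y)<.01][:,0],96)) for y in Y if (abs(q[:,1]-y)<.01).sum()>8]
E=np.array(E);print(np.polyfit(E[:,0],E[:,1],1),np.polyfit(E[:,0],E[:,2],1))
E
```

```text
time: 9.62
position: [0.4622, 0.1544, 0.0618]
tool_rot: [-0.147, -3.133, 0.003]
ft_force: [0.6, -1.0, 0.6]
grip_width: 0.691
grip_force: 0.0
time: 12.0
position: [0.5219, 0.1517, 0.064]
tool_rot: [-0.142, -3.138, -0.0]
ft_force: [-0.3, -0.2, 0.5]
grip_width: 0.689
grip_force: 0.0
time: 12.5
position: [0.5052, 0.1549, 0.1896]
tool_rot: [0.142, 3.128, 0.005]
ft_force: [-0.0, -0.6, -0.7]
grip_width: 0.692
grip_force: 0.0
1844 [ 0.565 -0.157  0.054] ((0.5656243562698364, -0.15153035521507263), (0.11192158609628677, 0.09503361582756042), 82.60994720458984)
1049 [0.589 0.139 0.054] ((0.589368999004364, 0.14249247312545776), (0.11078568547964096, 0.09459809213876724), 84.93516540527344)
[0.01180087 0.76407512] [0.00939449 0.78225418]
```

Run:
```python
from h import *
s=np.load("s2.npz");cv2.imwrite("pics/j.png",np.vstack([s["w"][:,:,::-1][:300],cv2.resize(s["b"][150:300,140:420,::-1],(560,300))]))
```

```text
(no output)
```

View pics/j.png

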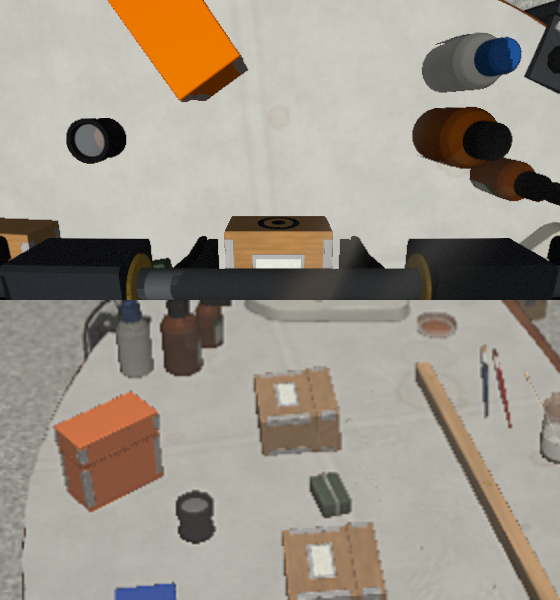

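The left box bears the black ring on its underside (wrist view (279,222)), so left is the stamped one; both lie on their backs. Now lower behind it and measure the tip height before pushing.

```bash
python3 -m inch '[[8,-6,0,0,0,0],[8,-6,-60,0,0,0],[8,-6,-120,0,0,0],[8,-6,-160,0,0,0],[8,-6,-180,0,0,0],[8,-6,-180,0,0,0],[8,-6,-180,0,0,0]]'
python3 - <<'E'
from h import *
b,e=ctrl.get_image("side");C=cloud("side",e)
k=(b.max(2)<75)&(e>0)&(C[...,0]>.49)&(C[...,0]<.54)&(C[...,1]>.08)&(C[...,1]<.13)&(C[...,2]<.06)&(C[...,2]>.005)
p=C[k];q=p[np.argsort(p[:,2])];print(len(q),q[::8][:8].round(3),p[:,0].min(),p[:,0].max())
s=ctrl.get_state();print(s["position"],s["tool_rot"],s["ft_force"])
E
```

```text
time: 13.52
position: [0.5106, 0.1476, 0.0044]
tool_rot: [0.143, 3.138, 0.0]
ft_force: [0.8, -0.1, -0.3]
grip_width: 0.691
grip_force: 0.0
104 [[0.54  0.103 0.006]
 [0.51  0.108 0.022]
 [0.54  0.114 0.025]
 [0.505 0.106 0.028]
 [0.51  0.108 0.032]
 [0.54  0.111 0.033]
 [0.514 0.104 0.036]
 [0.498 0.107 0.04 ]] 0.4963119591021217 0.5399670302526602
[0.5109281  0.14774674 0.00491412] [1.42761067e-01 3.13690673e+00 7.74155363e-04] [ 0.30189402  0.01008594 -0.17101393]
```

```bash
python3 -m inch '[[10,-1,0,0,0,0],[16,-1.5,0,0,0,0],[21,-2,0,0,0,0],[26,-2.4,0,0,0,0],[32,-2.8,0,0,0,0.3],[38,-3.1,0,0,0,0.7],[44,-3.4,0,0,0,1.1],[50,-3.6,0,0,0,1.5],[56,-3.8,0,0,0,1.9],[62,-4,0,0,0,2.3],[68,-4.2,0,0,0,2.7],[74,-4.3,0,0,0,3.1],[80,-4.4,0,0,0,3.5],[86,-4.5,0,0,0,3.9],[92,-4.5,0,0,0,4.3],[98,-4.5,0,0,0,4.5],[104,-4.5,0,0,0,4.5],[110,-4.5,0,0,0,4.5],[115,-4.5,0,0,0,4.5],[115,-4.5,0,0,0,4.5]]'
cat > m.py <<'E'
from h import *
b,e=ctrl.get_image("side");C=cloud("side",e);z=C[...,2];np.savez("s3.npz",b=b,e=e)
k=(z>.046)&(z<.066)&(C[...,0]>.57)&(C[...,0]<.80)&(abs(C[...,1]-.14)<.08)&(e>0)&(b.max(2)-b.min(2)>12)
p=C[k];print(len(p),cv2.minAreaRect(p[:,:2].astype(np.float32)),np.percentile(p[:,0],98))
def edge(k,pc):
    q=C[k];E=np.array([(y,np.percentile(q[abs(q[:,1]-y)<.006][:,0],pc)) for y in np.arange(-.29,.22,.012) if (abs(q[:,1]-y)<.006).sum()>5])
    f=np.polyfit(E[:,0],E[:,1],1);return f,np.polyval(f,.135)
print("lid",edge(k,97))
print("batten",edge((z>.019)&(z<.031)&(e>0)&(C[...,0]>.75)&(C[...,0]<.83)&(C[...,1]<.06),4))
E
python3 m.py
```

```text
time: 16.08
position: [0.6258, 0.1432, 0.0041]
tool_rot: [0.019, 3.141, 0.0]
ft_force: [0.1, 0.3, -0.3]
grip_width: 0.691
grip_force: 0.0
444 ((0.6845852136611938, 0.14835324883460999), (0.11296134442090988, 0.09661512076854706), 88.6326904296875) 0.731197657610655
lid (array([4.35879753e-04, 7.30018343e-01]), np.float64(0.7300771862702843))
batten (array([0.00405277, 0.76282949]), np.float64(0.7633766182334467))
```

Gap ≈ 32 mm, nearly square. Close in slowly, then creep with the force in view.

```bash
python3 -m inch '[[4,0,0,0,0,0],[8,0,0,0,0,0],[12,0,0,0,0,0],[16,0,0,0,0,0],[19,0,0,0,0,0],[22,0,0,0,0,0],[25,0,0,0,0,0],[27,0,0,0,0,0],[29,0,0,0,0,0],[29,0,0,0,0,0]]'
python3 -m inch '[[1,0,0,0,0,0],[2,0,0,0,0,0],[2,0,0,0,0,0]]'
python3 m.py
```

```text
time: 17.38
position: [0.6544, 0.1432, 0.0041]
tool_rot: [0.019, 3.141, 0.0]
ft_force: [-0.2, -0.1, 0.1]
grip_width: 0.688
grip_force: 0.2
time: 17.75
position: [0.6561, 0.1432, 0.0041]
tool_rot: [0.019, 3.141, 0.0]
ft_force: [-1.8, 0.7, 0.2]
grip_width: 0.683
grip_force: 0.5
420 ((0.7147197723388672, 0.14646287262439728), (0.11186212301254272, 0.09580591320991516), 89.13093566894531) 0.7613441287488392
lid (array([-0.00928048,  0.7614202 ]), np.float64(0.760167335853856))
batten (array([0.00556525, 0.76308679]), np.float64(0.7638380998798021))
```

```bash
for i in 1 2; do python3 -m inch '[[1,0,0,0,0,0],[1.5,0,0,0,0,0],[1.5,0,0,0,0,0]]' | grep -E 'position|ft'; done
python3 m.py
```

```text
position: [0.6576, 0.1432, 0.0041]
ft_force: [-0.6, 0.8, 1.2]
position: [0.6586, 0.1432, 0.0041]
ft_force: [-3.1, -0.2, 3.0]
415 ((0.7181271910667419, 0.14820829033851624), (0.11400070041418076, 0.09443577378988266), 88.17008209228516) 0.7636427334659083
lid (array([0.00153188, 0.76289033]), np.float64(0.7630971338549578))
batten (array([0.00663519, 0.76327766]), np.float64(0.7641734124049486))
```

```bash
python3 -m inch '[[0.5,0,0,0,0,0],[1,0,0,0,0,0],[1,0,0,0,0,0]]' | grep -E 'position|ft';python3 -m inch '[[0.5,0,0,0,0,0],[1,0,0,0,0,0],[1,0,0,0,0,0]]' | grep -E 'position|ft'
```

```text
position: [0.6586, 0.1431, 0.004]
ft_force: [-7.0, -0.7, 4.4]
position: [0.6585, 0.1431, 0.004]
ft_force: [-9.6, -1.1, 6.8]
```

Stalled against the batten at ~10 N. Withdraw straight back, rise and check.

```bash
python3 -m inch '[[-3,0,0,0,0,0],[-8,0,0,0,0,0],[-20,0,0,0,0,0],[-40,0,0,0,0,0],[-40,0,60,0,0,0],[-60,0,120,0,0,0],[-110,-60,180,0,0,0],[-150,-100,180,0,0,0],[-150,-100,180,0,0,0],[-150,-100,180,0,0,0]]' | grep -E 'time|position|ft'
python3 m.py
python3 - <<'E'
from h import *
w,_=ctrl.get_image("wrist");s=np.load("s3.npz")
cv2.imwrite("pics/k.png",np.vstack([w[:260,:,::-1],cv2.resize(s["b"][150:330,150:450,::-1],(560,336))]))
E
```

```text
time: 20.6
position: [0.5105, 0.0414, 0.1851]
ft_force: [0.7, 0.2, -0.4]
835 ((0.7171776294708252, 0.1469227373600006), (0.11366933584213257, 0.0964503213763237), 88.3275146484375) 0.7630634246146211
lid (array([-1.75476619e-04,  7.61853718e-01]), np.float64(0.7618300289331886))
batten (array([0.00554877, 0.76300087]), np.float64(0.7637499570287956))
```

View pics/k.png

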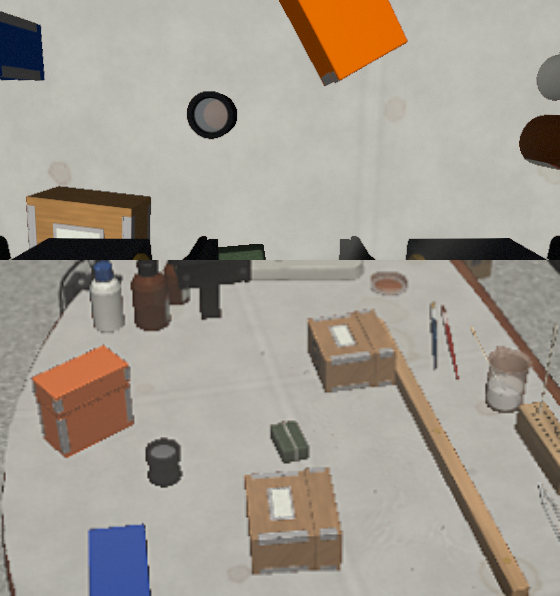

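The stamped box is flush on the batten (lid edge at (395,360)), the right box's underside is blank (wrist (100,195)), and the bystanders are in place.

```bash
python3 -c "
from bench import ctrl
print(ctrl.close_job())"
```

```text
the job is handed in; nothing more can be done
None
```

I pushed both boxes over onto their backs, found the ring on the left one, and pushed it up against the batten until it stopped. The plain box lies where it fell, the loose things look undisturbed, and the job was handed in after about 21 s; it gave no verdict.

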